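# Slide the jar into the cradle, unscrew its tight cap and hold it above the mouth

## Task

On the entry shelf, slide the square glass jar along the shelf, without lifting it, into the bamboo cradle so that it stands between the two cheeks on the marked square. With the cheeks bracing the jar, twist its tight round cap anticlockwise (seen from above) only until its lugs come free, which takes a tenth to a sixth of a turn of cap against jar, then lift it straight up. Finish still holding the cap level a finger's width or two above the jar's mouth, with the jar upright in the cradle and the other things on the shelf left where they were.

Things in the scene. Friction and masses are not known exactly. Their poses are not given: they have to be found in the camera images.
- jar: Square glass jar, metal bits inside, 0.4 kg; 62 x 62 mm body, flat sides up to 72 mm, shoulder to 79 mm, then a round neck 41 mm across to the rim at 100 mm. Starts left or right of the cradle, within 0.3 rad of square to it. Origin: centre of its underside, on the shelf; z up, x and y along the flat sides. A plastic foot glides easily (friction 0.1); led fast by the cap it may tip. Unbraced, it turns and slides along with its cap.
- jar_mouth (a point): Centre of the jar's rim, 100 mm above its base, axes as the jar's. A sprung rubber seal here pushes the cap up with about 10 N and makes it tight: 0.1 to 0.5 N m to turn it. Three ledges on the neck hold the cap's lugs; they rise 1.5 mm over the turn.
- cap: Round bamboo screw cap on the jar, 56 mm across, 26 mm high, straight sides, 60 g. Origin: centre of its lower edge, at the start 90 mm above the shelf; z up, the turning axis; x points along the dark line on its top, from the middle to the edge. Three lugs inside its lower edge catch under the jar's ledges. It can be turned at constant height, or may rise up to 4 mm as it loosens.
- cap_top (a point): Centre of the cap's flat top, 26 mm above its lower edge; axes as the cap's. Cap x starts 0 to 0.4 rad anticlockwise from jar x; the lugs are free at 1.0 rad (1.1 to be sure), and while on the jar it must not pass 1.45 rad. Clockwise it meets a stop. Once free it lifts straight off; the lower edge clears the rim after 10 mm.
- cradle: Fixed bamboo cradle: two parallel cheeks 70 mm long, 45 mm high, 68 mm apart (3 mm play each side of the jar, which can turn about 0.1 rad before it is braced), ends flaring outwards to y = +-65 mm. Origin: on the shelf at the middle of the jar's place, marked by a dark 64 mm square outline. y runs along the cheeks; both ends are open, the shelf runs flat through; z up.
- dish: Green glass bowl 90 mm across, 30 mm high, on the other side of the cradle from the jar; leave alone. Origin: centre of its underside.
- padlock: Chrome padlock lying flat, body 42 x 45 x 22 mm with a shackle reaching 54 mm along +y; leave alone. Origin: centre of the underside of its body.
- remote: Grey plastic gate remote, 70 x 36 x 14 mm, lying flat; leave alone. Origin: centre of its underside.
- key: Brass key with a dark wooden tag, 90 mm long, 6 mm high, lying flat; leave alone. Origin: under the key's bow.
- tin: Plain round aluminium tin without a neck, 60 mm across, 35 mm high; leave alone. Origin: centre of its underside.
There are look-alikes about, which are no part of the job. What is meant by the jar is not red, and is the larger of those in its own colour.

How it is judged:
On the way, in this order (a step that is already met when the one before it is completed fails the run):
1. the jar stands in the cradle, on the shelf, its cap still engaged (horizontal distance between jar and cradle below 0.014 m and height (world z) of jar below 0.004 m and z of cap in the frame of jar below 0.096 m and angle between the x axis of cap and the x axis of jar, either way round below 0.8 rad), for 0.2 s.
2. the cap is turned free of the lugs with the jar still in the cradle (horizontal distance between jar and cradle below 0.016 m and height (world z) of jar below 0.004 m and angle between the x axis of cap and the x axis of jar, either way round above 0.9 rad), for 0.1 s.
At the end, for the whole second after the job is handed in: The cap is held in the fingers, still and level within 0.2 rad, its lower edge 5 to 45 mm above the jar's rim, within 15 mm of the jar's axis and touching the jar nowhere; the jar stands upright on the shelf within 16 mm of the cradle's centre (z of cap in the frame of jar between 0.105 and 0.145 m and horizontal distance between cap and jar below 0.015 m and angle between cap's own z axis and vertical below 0.2 rad and contact force between cap and jar below 0.05 N and contact force between the fingers and cap above 1 N and linear speed of cap below 0.02 m/s and horizontal distance between jar and cradle below 0.016 m and height (world z) of jar below 0.004 m and angle between jar's own z axis and vertical below 0.06 rad); the arm keeps its last pose, push and grip.
It fails at once if the jar is lifted off the shelf or tipped (height (world z) of jar above 0.008 m or angle between jar's own z axis and vertical above 0.2 rad).
It fails at once if the cap is turned on past 1.5 rad from the jar's x axis after coming free (angle between the x axis of cap and the x axis of jar, either way round above 1.5 rad and z of cap in the frame of jar below 0.1 m).
It fails at once if a bystander is pushed more than 30 mm (distance of any of dish, padlock, remote, key, tin from where it was at the start of the episode above 0.03 m).
It also fails if it takes over 45 s, if anything falls off the work surface, if the arm or the gripper's body presses on something with over 40 N, if the wrist force passes 120 N, or if a joint passes its speed limit or range.

## Robot

A 6-joint arm with a two-finger parallel gripper is mounted at the origin on the work surface. World frame = base frame: x ahead of the robot, y to its left, z up, the work surface at z = 0. Lengths are in m, angles in rad, forces in N, time in s.
With the tool pointing down it reaches from about 0.275 to 1 m from the base axis. Payload 8.4 kg.
Tool frame: the origin (TCP) lies on the centre line of the jaws, within the pads' length; the fingertips stand 17 mm ahead of it and the grasp point (between the pads) lies 2 mm behind it (bot.tcp_to_tips is the z of the fingertips in the tool frame, in m); z points along the fingers, y is the line along which they close (so a half turn about z gives the same grasp; the last joint's range is limited). The gripper opens to 85 mm and grips with 20 to 120 N. Pads are 22 mm wide; open, the fingers measure 114 mm over their backs; the gripper's body (76 mm by 85 mm) begins 54 mm behind the grasp point. The pads swing forward as they close: fully open they stand 13 mm farther back than shut.
Start: joints at [-1.143, 0.353, 1.633, -0, 1.155, -0.002], TCP at [0.26, -0.568, 0.248] pointing down, gripper open.
Joint ranges: [-2.63, 2.63], [-0.92, 2.1], [0.06, 2.66], [-1.3, 4.44], [0, 2.69], [-3.02, 3.02]. Speed limits (rad/s): [2.22, 2.22, 2.79, 3.14, 3.14, 3.14].

## Interface

Orientations are given as a unit quaternion [x, y, z, w].
In Python, from workcell import bot, hand, kinematics, get_obs, vision, hand_in gives the robot as it stands. The module is installed in compiled form; this text tells all that it offers. Calls block until the motion is done:
- bot.reach(position, orientation): joint-space move of the TCP to a pose.
- bot.servo_line(position, ori=None, velocity=0.15): straight line of the TCP; ori=None keeps the orientation; velocity is the mean speed in m/s.
- bot.goto_joints(angles): joint-space move.
- hand.move_gripper(opening, strength=None): finger opening in m; strength is the grip in N (None keeps the last); returns when the fingers have stopped.
- bot.dwell(seconds).
- kinematics.solve_ik(position, orientation): joint angles nearest the present ones, or None.
- get_obs(): the state.
- vision.read_camera(name): name is "side" or "top" or "wrist"; returns a dict with "frame" (420x560x3 uint8, red, green, blue), "intrinsics" (3x3 intrinsics, pixels), "view" (4x4, takes a point from world to camera coordinates). Camera axes: x right, y down, z forward; pixel columns grow to the right and rows downward; lengths in m; the calibration is good to about 2 mm. The wrist camera is an equidistant fisheye: a pixel r from the principal point sees the ray r / f radians off the axis. A picture is of the moment at which its call begins. There is no depth.
A pose or a line that the arm cannot do raises bot.IKError and nothing moves.
- hand_in(): hands the job in; it is judged then, once.
The state is a dict: "time_s": time; "joint_pos": joint angles; "joint_vel": joint speeds; "joint_efforts": joint torques, N m; "position": TCP position; "orientation": TCP orientation; "wrist_force": force on the tool from outside, world axes, zero at the start; "ft_torque": the same for the moment, N m; "gripper_width": finger opening in m; "grip_force": force on a finger pad.
Only numpy, scipy, OpenCV 4.12 (cv2) and the standard library are available. Lean on these libraries where they do the work, as an engineer would, in place of code of your own. Each camera call takes 0.05 s, during which the arm holds its last target. There are 200 camera calls.

## Working session

There is one attempt and no reset: what is moved stays moved. The work goes in short steps, each a Python script; the robot and the scene stay as the last script left them, time stands still between calls to the robot, and variables do not carry over. Pictures are saved under pics/ and viewed, at most 10 in all, crops included, and the job is handed in when it is done.

```bash
mkdir -p pics; ls; python3 - <<'E'
from workcell import bot,hand,get_obs,vision
import cv2,numpy as np
for n in("top","side"):
    c=vision.read_camera(n);cv2.imwrite(f"pics/{n}0.png",c["frame"][:,:,::-1])
    np.savez(f"{n}0.npz",**c)
    print(n,c["intrinsics"].tolist(),np.round(c["view"],4).tolist())
print(get_obs())
E
```

```text
pics
top [[535.5873660619545, 0.0, 279.7202659905682], [0.0, 535.5873660619545, 215.31690926206264], [0.0, 0.0, 1.0]] [[0.0092, -0.9999, 0.014, 0.0242], [-0.984, -0.0115, -0.1778, 0.5909], [0.1779, -0.0121, -0.984, 1.1869], [0.0, 0.0, 0.0, 1.0]]
side [[516.0294015742076, 0.0, 278.742892241265], [0.0, 516.0294015742076, 200.9328943511292], [0.0, 0.0, 1.0]] [[-0.9925, -0.12, -0.022, 0.5761], [-0.0554, 0.6034, -0.7955, 0.0688], [0.1088, -0.7884, -0.6055, 1.0235], [0.0, 0.0, 0.0, 1.0]]
{'time_s': 0.1, 'joint_pos': array([-1.14337326e+00,  3.53594453e-01,  1.63406127e+00,  3.39545336e-05,
        1.15519508e+00, -2.39514205e-03]), 'joint_vel': array([-1.90995998e-03, -8.05223116e-04, -1.65970308e-03, -5.72336385e-05,
       -1.48394964e-03,  1.89116074e-03]), 'joint_efforts': array([ 2.83155696e-04, -6.06356120e+01, -3.42821181e+01,  5.10936650e-05,
        3.97317795e-03,  5.96646231e-06]), 'position': array([ 0.26028454, -0.56777578,  0.24762637]), 'orientation': array([ 9.76997052e-01,  2.13251878e-01, -1.17504865e-04, -6.18198561e-04]), 'wrist_force': array([ 0.64084698, -0.94014357,  0.04925011]), 'ft_torque': array([-0.006815  , -0.02043401, -0.00882345]), 'grip_force': 0.0, 'gripper_width': 0.08512890652310988}
```

View pics/top0.png

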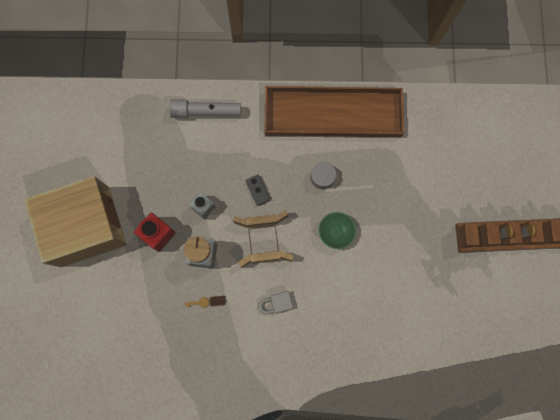

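View pics/side0.png

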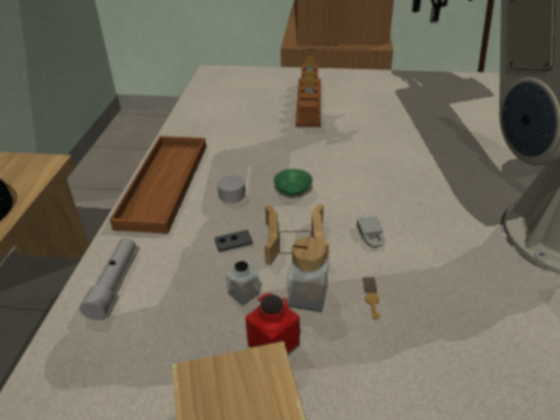

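The top view shows the jar at about (200,251) with its cap line pointing up from (198,249), and the cradle centred near (264,240). The small jar is at (203,205), the red one at (155,232) and the dish at (337,230). The side view has the cap at (310,255). Next I'll crop closer to get the angles.

```bash
cat > h.py <<'E'
import numpy as np,cv2
def ray(c,uv,z):
    K,V=c["intrinsics"],c["view"];R,t=V[:3,:3],V[:3,3]
    d=R.T@np.linalg.solve(K,[uv[0],uv[1],1.]);o=-R.T@t
    return (o+d*(z-o[2])/d[2])
def proj(c,p):
    q=c["view"][:3,:3]@np.asarray(p)+c["view"][:3,3];q=c["intrinsics"]@q;return q[:2]/q[2]
E
python3 - <<'E'
import numpy as np,cv2
from h import *
c=dict(np.load("top0.npz"));im=c["frame"]
cr=im[185:285,170:300,::-1]
cv2.imwrite("pics/crop.png",cv2.resize(cr,None,fx=6,fy=6,interpolation=cv2.INTER_CUBIC))
hsv=cv2.cvtColor(im,cv2.COLOR_RGB2HSV)
m=((hsv[...,0]>8)&(hsv[...,0]<25)&(hsv[...,1]>95)&(hsv[...,2]>70)).astype(np.uint8)
n,l,s,ce=cv2.connectedComponentsWithStats(m)
for i in range(1,n):
    if s[i,4]>40: print(s[i],ce[i])
E
```

```text
[ 265   86  139   48 5806] [333.92128832 111.62452635]
[  28  177   97   82 4671] [ 70.85549133 218.68914579]
[234 211  54  15 332] [260.62349398 219.11144578]
[ 456  219  104   33 2174] [508.26356946 234.49724011]
[184 237  26  25 486] [196.61522634 249.05967078]
[238 251  55  16 352] [265.18181818 257.09375   ]
[185 297  24  10 124] [199.2016129 302.2983871]
```

View pics/crop.png

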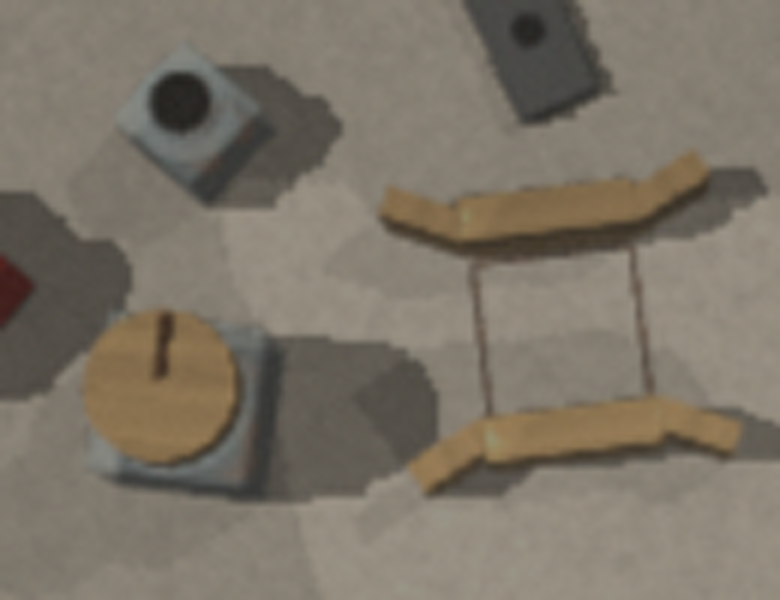

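In the crop, the cap disc is centred at (160,387) with radius 77, and its line runs to (167,313). The jar's lower shoulder edge goes (88,470) to (240,490). The square's corners are (473,265), (632,250), (652,397) and (490,415).

```bash
cat >> h.py <<'E'
def full(x,y): return (170+(x+.5)/6-.5,185+(y+.5)/6-.5)
E
python3 - <<'E'
import numpy as np
from h import *
from workcell import kinematics
c=dict(np.load("top0.npz"));s=dict(np.load("side0.npz"))
P=lambda x,y,z:ray(c,full(x,y),z)[:2]
an=lambda d:np.arctan2(d[1],d[0])
cap=P(160,387,.116);print("cap",cap,"r",[np.linalg.norm(P(160+a,387+b,.116)-cap) for a,b in((77,0),(0,77))])
print("cap yaw",an(P(167,313,.116)-cap))
print("jar yaw bottom",an(P(88,470,.074)-P(240,490,.074))-np.pi/2,"right",an(P(275,330,0)-P(258,495,0)))
sq=np.array([P(*q,0) for q in((473,265),(632,250),(652,397),(490,415))]);ctr=sq.mean(0)
print("cradle",ctr,"yaw",an(sq[0]-sq[3]),an(sq[1]-sq[2]),an(sq[0]-sq[1])-np.pi/2,an(sq[3]-sq[2])-np.pi/2,np.linalg.norm(sq-np.roll(sq,1,0),axis=1))
ch=np.array([P(460,215,.045),P(635,183,.045),P(660,400,.045),P(487,422,.045)]);print("cheeks top inner",ch,an(ch[0]-ch[1])-np.pi/2,an(ch[3]-ch[2])-np.pi/2)
print("side check cap px",proj(s,[*cap,.116]),"cradle",proj(s,[*ctr,0]))
for w in np.arange(-1.6,1.7,.4):
    q=lambda yaw:[np.cos(yaw/2),np.sin(yaw/2),0,0]
    for p in ([*cap,.12],[*ctr,.12]):
        r=kinematics.solve_ik(p,q(w));print(round(w,2),None if r is None else np.round(r,2))
E
```

```text
cap [0.50279713 0.21122384] r [np.float64(0.02773774240513266), np.float64(0.027808812493812906)]
cap yaw -0.05702432637582644
jar yaw bottom -0.12020050039684049 right -0.07138445501813616
cradle [0.54009939 0.06871562] yaw 0.130936192416052 0.14435716535137186 0.10662636716794016 0.12185096704905307 [0.06067569 0.06394102 0.05971487 0.06472621]
cheeks top inner [[0.57908923 0.10795131]
 [0.59247397 0.04032784]
 [0.50800166 0.02984244]
 [0.49883478 0.09599424]] 0.1954048355972704 0.13769646189592555
side check cap px [308.91619619 247.63239288] cradle [294.72174926 241.27838136]
-1.6 [ 0.39  0.39  1.91 -0.    0.84 -2.72]
-1.6 [ 0.12  0.39  1.91 -0.    0.84 -2.99]
-1.2 None
-1.2 [ 0.12  0.39  1.91 -0.    0.84  2.89]
-0.8 [ 0.39  0.39  1.91 -0.    0.84  2.77]
-0.8 [ 0.12  0.39  1.91 -0.    0.84  2.49]
-0.4 [ 0.39  0.39  1.91 -0.    0.84  2.37]
-0.4 [ 0.12  0.39  1.91 -0.    0.84  2.09]
-0.0 [ 0.39  0.39  1.91 -0.    0.84  1.97]
-0.0 [ 0.12  0.39  1.91 -0.    0.84  1.69]
0.4 [ 0.39  0.39  1.91 -0.    0.84  1.57]
0.4 [ 0.12  0.39  1.91 -0.    0.84  1.29]
0.8 [ 0.39  0.39  1.91 -0.    0.84  1.17]
0.8 [ 0.12  0.39  1.91 -0.    0.84  0.89]
1.2 [ 0.39  0.39  1.91 -0.    0.84  0.77]
1.2 [ 0.12  0.39  1.91 -0.    0.84  0.49]
1.6 [ 0.39  0.39  1.91 -0.    0.84  0.37]
1.6 [ 0.12  0.39  1.91 -0.    0.84  0.09]
```

```bash
cat >> h.py <<'E'
def q(yaw): return [np.cos(yaw/2),np.sin(yaw/2),0,0]
def wray(c,uv,z):
    K,V=c["intrinsics"],c["view"];R,t=V[:3,:3],V[:3,3]
    d=np.array([(uv[0]-K[0,2])/K[0,0],(uv[1]-K[1,2])/K[1,1]]);r=np.linalg.norm(d)
    v=R.T@np.array([*(d/max(r,1e-9)*np.sin(r)),np.cos(r)]);o=-R.T@t
    return o+v*(z-o[2])/v[2]
E
python3 - <<'E'
from workcell import bot,hand,get_obs,vision
from h import *
bot.reach([.50,.185,.26],q(1.49));bot.dwell(.3)
c=vision.read_camera("wrist");np.savez("w1.npz",**c)
cv2.imwrite("pics/w1.png",cv2.resize(c["frame"][:,:,::-1],(800,600)))
print(c["intrinsics"],c["view"].round(3),get_obs()["time_s"],get_obs()["position"])
E
```

```text
[[325.1922621    0.         272.17640091]
 [  0.         325.1922621  210.27235595]
 [  0.           0.           1.        ]] [[ 0.997 -0.081 -0.001 -0.483]
 [-0.077 -0.953  0.294  0.173]
 [-0.025 -0.293 -0.956  0.458]
 [ 0.     0.     0.     1.   ]] 3.2333 [0.5000794  0.1848205  0.25998252]
```

View pics/w1.png

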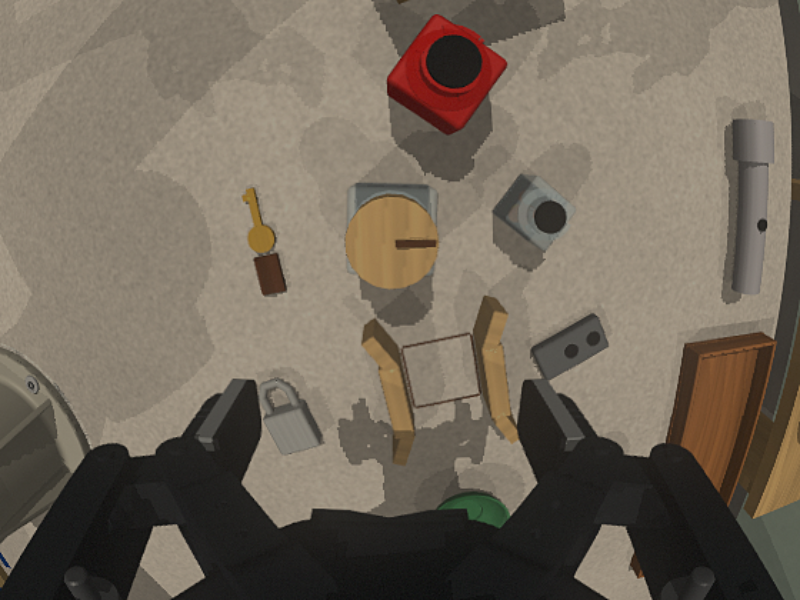

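The wrist view shows the cap disc at (392,242) with its line ending at (436,243). The jar's far edge runs (357,184) to (437,185), and the square's corners are (402,347), (471,333), (480,395) and (417,407).

```bash
python3 - <<'E'
from h import *
c=dict(np.load("w1.npz"))
P=lambda x,y,z:wray(c,((x+.5)*.7-.5,(y+.5)*.7-.5),z)[:2]
an=lambda d:np.arctan2(d[1],d[0])
hsv=cv2.cvtColor(c["frame"],cv2.COLOR_RGB2HSV)
m=((hsv[...,0]>8)&(hsv[...,0]<25)&(hsv[...,1]>80)&(hsv[...,2]>90)).astype(np.uint8)
m[:,:230]=0;m[:,320:]=0;m[:120]=0;m[212:]=0
ct=max(cv2.findContours(m,0,1)[0],key=cv2.contourArea)[:,0]
pts=np.array([wray(c,p,.116)[:2] for p in ct.astype(float)])
(x,y),r=cv2.minEnclosingCircle(pts.astype(np.float32));cap=np.array([x,y]);print("cap",cap,r,len(ct), "manual",P(392,242,.116))
print("cap yaw",an(P(436,243,.116)-P(396,243,.116)))
print("jar yaw",an(P(437,185,.074)-P(357,184,.074)))
sq=np.array([P(*p,0) for p in((402,347),(471,333),(480,395),(417,407))])
print(sq.mean(0),an(sq[1]-sq[0]),an(sq[2]-sq[3]),an(sq[0]-sq[3])-np.pi/2,an(sq[1]-sq[2])-np.pi/2,np.linalg.norm(sq-np.roll(sq,1,0),axis=1))
E
```

```text
cap [0.50373054 0.21313578] 0.02879287861287594 203 manual [0.5036824  0.21318785]
cap yaw -0.07623571620788566
jar yaw -0.0910384218356416
[0.54000638 0.06911375] 0.12899277559073216 0.11616496554535702 0.15434718535879988 0.1212770519831563 [0.0644288  0.06352735 0.06519758 0.06139598]
```

```bash
python3 - <<'E'
from workcell import bot,hand,get_obs,vision
from h import *
f=lambda s:(o:=get_obs(),print(s,round(o["time_s"],2),o["position"].round(4),o["wrist_force"].round(2),o["ft_torque"].round(3),round(o["gripper_width"],4),round(o["grip_force"],1)))
cap=[.5033,.2125];y0=np.pi/2-.085;y1=np.pi/2+.127
C=np.array([.540,.069]);ax=np.array([-np.sin(.127),np.cos(.127)])
bot.servo_line([*cap,.18],q(y0));bot.servo_line([*cap,.105],velocity=.08);f("down")
hand.move_gripper(.05,40);bot.dwell(.2);f("grip")
z=.105
bot.servo_line([*(C+.125*ax),z],q(y1),velocity=.03);bot.dwell(.2);f("entry")
bot.servo_line([*(C+.08*ax),z],velocity=.05);bot.dwell(.2);f("flare")
c=vision.read_camera("top");np.savez("t2.npz",**c)
cv2.imwrite("pics/t2.png",cv2.resize(c["frame"][165:300,170:340,::-1],None,fx=4.4,fy=4.4))
E
```

```text
down 5.03 [0.5037 0.2127 0.1054] [0.   0.32 0.66] [-0.015 -0.006  0.028] 0.0854 0.0
grip 5.62 [0.5037 0.2127 0.1056] [-0.92 -1.58  5.52] [-0.139  0.107 -0.007] 0.055 41.2
entry 6.92 [0.5244 0.1933 0.1056] [-2.66  0.93  6.18] [ 0.097  0.294 -0.014] 0.0549 41.2
flare 8.17 [0.5306 0.1483 0.1056] [0.39 0.7  6.05] [ 0.116 -0.03  -0.026] 0.0548 41.6
```

View pics/t2.png

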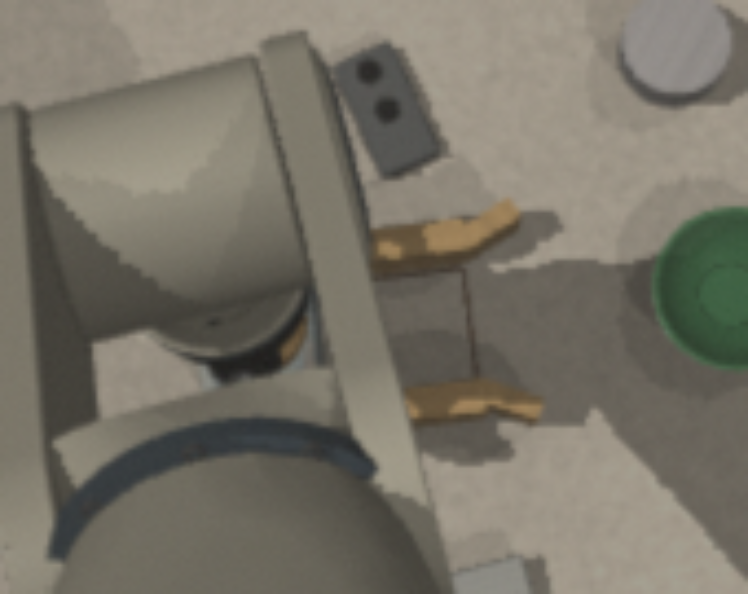

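The arm hides the jar in this view. The cap edge just shows at (295,340) and the cradle is undisturbed, so I'll go in by steps while watching the force.

```bash
python3 - <<'E'
from workcell import bot,hand,get_obs,vision
from h import *
f=lambda s:(o:=get_obs(),print(s,round(o["time_s"],2),o["position"].round(4),o["wrist_force"].round(2),o["ft_torque"].round(3),round(o["gripper_width"],4),round(o["grip_force"],1)))
C=np.array([.540,.069]);ax=np.array([-np.sin(.127),np.cos(.127)]);pz=.105
for d in (.06,.04,.02,0):
    bot.servo_line([*(C+d*ax),pz],velocity=.05);f(d)
    if np.linalg.norm(get_obs()["wrist_force"][:2])>10: print("stop");break
bot.dwell(.4);f("end")
c=vision.read_camera("wrist");np.savez("w2.npz",**c)
s=vision.read_camera("side");
a=cv2.resize(c["frame"],(400,300));b=cv2.resize(s["frame"][150:330,200:440],(400,300))
cv2.imwrite("pics/ws2.png",np.hstack([c["frame"][80:380,80:480],b])[:,:,::-1])
E
```

```text
0.06 8.77 [0.5331 0.1284 0.1056] [0.07 1.73 6.64] [ 0.181 -0.     0.018] 0.0547 42.3
0.04 9.32 [0.5356 0.1085 0.1056] [-0.24  1.73  6.73] [ 0.237  0.048 -0.044] 0.0545 42.3
0.02 9.87 [0.5381 0.0886 0.1056] [-0.07  1.97  6.6 ] [ 0.249 -0.006 -0.015] 0.0545 42.3
0 10.42 [0.5407 0.0688 0.1056] [0.07 2.35 7.42] [ 0.285  0.07  -0.004] 0.0544 42.3
end 10.82 [0.5406 0.0688 0.1055] [0.26 0.11 6.36] [0.212 0.035 0.048] 0.0548 42.3
```

View pics/ws2.png

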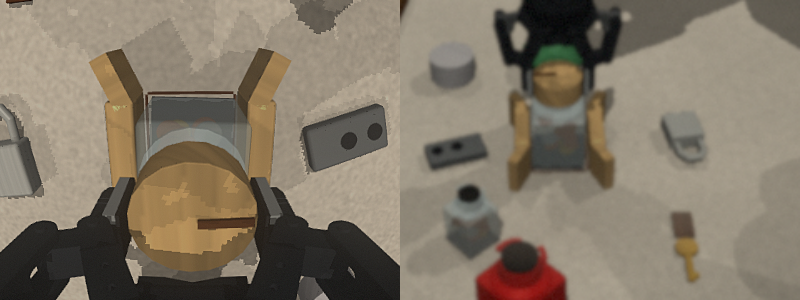

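The jar is standing between the cheeks. In the left half the square's far line, (147,94) to (235,94), lies just beyond the jar, and the cap line points right at (225,224). Now I'll twist.

```bash
python3 - <<'E'
from workcell import bot,hand,get_obs,vision
from h import *
f=lambda s:(o:=get_obs(),print(s,round(o["time_s"],2),o["position"].round(4),o["wrist_force"].round(2),o["ft_torque"].round(3),round(o["gripper_width"],4),round(o["grip_force"],1)))
hand.move_gripper(.05,55)
C=[.540,.069,.105];y1=np.pi/2+.127
for t in (.15,.3,.45,.6,.75,.9,1.0,1.1,1.2,1.25):
    bot.reach(C,q(y1+t));f(t)
bot.dwell(.3);f("end")
c=vision.read_camera("wrist");np.savez("w3.npz",**c)
s=vision.read_camera("side");b=cv2.resize(s["frame"][150:330,200:440],(400,300))
cv2.imwrite("pics/ws3.png",np.hstack([c["frame"][80:380,80:480],b])[:,:,::-1])
E
```

```text
0.15 11.4 [0.5406 0.0686 0.1057] [-0.25 -0.33  8.01] [0.059 0.098 0.054] 0.054 56.4
0.3 11.67 [0.5406 0.0686 0.1057] [-0.65  1.19 10.06] [-0.019  0.129  0.099] 0.0544 56.4
0.45 11.93 [0.5406 0.0686 0.1057] [-0.84 -0.33  9.87] [-0.009  0.147  0.089] 0.0542 56.4
0.6 12.2 [0.5405 0.0686 0.1057] [-0.6   0.43  9.58] [0.003 0.174 0.13 ] 0.0542 56.4
0.75 12.47 [0.5406 0.0686 0.1057] [0.73 0.37 9.17] [-0.065  0.099  0.111] 0.0548 56.4
0.9 12.73 [0.5406 0.0686 0.1057] [-0.57 -0.57  9.65] [-0.065  0.182  0.093] 0.0543 56.4
1.0 12.98 [0.5406 0.0685 0.1057] [-0.69  0.18  8.92] [-0.107  0.107  0.086] 0.0543 56.4
1.1 13.23 [0.5406 0.0685 0.1057] [-1.43 -0.74  9.01] [-0.081  0.096  0.103] 0.0543 56.4
1.2 13.48 [0.5406 0.0685 0.1057] [-0.69 -1.14  9.54] [-0.106  0.14   0.081] 0.0544 56.4
1.25 13.73 [0.5406 0.0685 0.1057] [-0.23 -0.28  9.1 ] [-0.086  0.102  0.072] 0.0545 56.4
end 14.03 [0.5406 0.0685 0.1058] [-1.02  0.41 10.35] [-0.053  0.134  0.092] 0.0542 56.4
```

View pics/ws3.png

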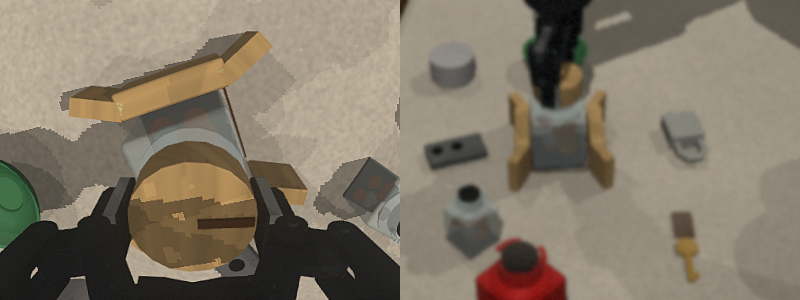

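The cap line hasn't moved relative to the fingers, so there was no slip, and the jar is still in the cradle. By the numbers the cap is about 1.17 to 1.3 rad from the jar, so I'll lift it gently while watching the force.

```bash
python3 - <<'E'
from workcell import bot,hand,get_obs,vision
from h import *
f=lambda s:(o:=get_obs(),print(s,round(o["time_s"],2),o["position"].round(4),o["wrist_force"].round(2),o["ft_torque"].round(3),round(o["gripper_width"],4),round(o["grip_force"],1)))
ok=True
for z in (.1065,.108,.110,.114,.125,.134):
    bot.servo_line([.540,.069,z],velocity=.02);f(z)
    if get_obs()["wrist_force"][2]<-3: print("caught");ok=False;break
bot.dwell(.5);f("end")
c=vision.read_camera("wrist")
s=vision.read_camera("side");b=cv2.resize(s["frame"][180:300,230:390],(400,300))
cv2.imwrite("pics/ws4.png",np.hstack([c["frame"][80:380,80:480],b])[:,:,::-1])
E
```

```text
0.1065 14.38 [0.5406 0.0685 0.1072] [-0.02 -0.67  8.53] [-0.044  0.1    0.06 ] 0.0543 56.4
0.108 14.63 [0.5406 0.0685 0.1086] [0.15 0.42 6.88] [-0.117 -0.121  0.077] 0.0543 56.6
0.11 14.88 [0.5401 0.0686 0.11  ] [ 1.2  -1.56  1.68] [-0.186 -0.233  0.041] 0.0544 57.9
0.114 15.23 [0.5397 0.069  0.1139] [ 0.26 -0.74  0.57] [0.053 0.038 0.001] 0.0544 58.0
0.125 15.93 [0.54  0.069 0.125] [ 0.42 -0.05 -1.12] [-0.039  0.037 -0.011] 0.0546 58.0
0.134 16.53 [0.5401 0.069  0.1341] [ 0.01 -0.51 -0.31] [ 0.035  0.02  -0.045] 0.0543 58.0
end 17.03 [0.54   0.069  0.1339] [0.37 0.26 0.  ] [0.017 0.02  0.059] 0.0541 58.0
```

View pics/ws4.png

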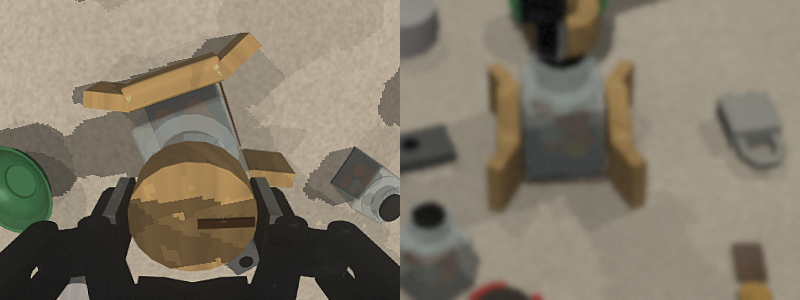

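The cap, in the left half at (193,210), is level and clear above the open mouth. The jar stands upright in the cradle, and the other things are where they were.

```bash
python3 -c "
from workcell import hand_in
print(hand_in())"
```

```text
the job is handed in; nothing more can be done
None
```

I handed the job in at about 17 s; no verdict came back. In the last pictures the jar stands upright in the cradle, and the freed cap is held level about 19 mm above its mouth.

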